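# Load the burning pen into the plotter head

### The arm

A 6-joint arm with a two-finger parallel gripper is mounted at the origin on the work surface. World frame = base frame: x ahead of the robot, y to its left, z up, the work surface at z = 0. Lengths are in mm, angles in rad, forces in N, time in s.
With the tool pointing down it reaches from about 350 to 975 mm from the base axis. Payload 7.1 kg.
Tool frame: the origin (TCP) lies between the finger pads; the fingertips stand 19 mm ahead of it and the grasp point (between the pads) is the TCP; z points along the fingers, y is the line along which they close (so a half turn about z gives the same grasp; the last joint's range is limited). The gripper opens to 88 mm and grips with 3 to 60 N. Pads are 20 mm wide; open, the fingers measure 115 mm over their backs; the gripper's body (75 mm by 178 mm) begins 61 mm behind the grasp point.
Start: joints at [1.155, 0.423, 1.63, -0, 1.089, -0.019], TCP at [241.511, 576.435, 208.775] pointing down, gripper open.
Joint ranges: [-3, 3], [-0.9, 2.11], [0.09, 2.58], [-1.31, 4.45], [0.11, 2.69], [-2.54, 2.54]. Speed limits (rad/s): [2.39, 2.39, 3.01, 3.14, 3.14, 3.14].

### API

Orientations are given as a rotation vector (axis times angle).
In Python, from workcell import ctrl gives the robot as it stands.
- The arm moves only by the tool arm_command, never from a script. Its argument "series" is a list of rows, each an object with "linear": the shift along the tool's x, y, z in m, a list of three; "turn": the turn about the tool's z in rad. A call has 1 to 10 rows; each row shifts and turns the commanded pose from where the row before left it, along the tool's axes as they then stand; what a row does not reach is not made up. A row lasts 1/10 s, in which the tool goes at most 50 mm and 8.59 degrees, less where a joint would pass 70% of its speed; a pose out of reach is approached as far as the arm can. A call with a gripper value outside its range is refused whole. "jaw" is the opening, from -1 (shut) to 1 (fully open), set as the call begins (left out, the last holds). The fingers move at their own pace and stop on an object; the grip force is fixed at half the most. Time passes only in rows, so rows that do not move let the fingers close. It gives the time, the measured TCP pose, the force, the opening and the grip force at its end, in the units of the state.
- ctrl.get_obs(): the state, without advancing time (a new reading comes with each control period).
- ctrl.get_image(name): name is "scene" or "top" or "wrist"; returns a dict with "frame" (480x640x3 uint8, blue, green, red), "fx", "fy", "cx", "cy" (pixels), "rvec" (rotation vector, rad) and "tvec" (3), from world to camera coordinates, as OpenCV has them. Camera axes: x right, y down, z forward; pixel columns grow to the right and rows downward; lengths in mm; the calibration is good to about 2 mm. A picture is of the moment at which its call begins. There is no depth.
- ctrl.close_job(): hands the job in; it is judged then, once.
The state is a dict: "t": time; "qpos": joint angles; "qvel": joint speeds; "joint_torque": joint torques, N m; "ee_pos": TCP position; "orientation": TCP orientation; "ft_force": force on the tool from outside, world axes, zero at the start; "moment": the same for the moment, N m; "width": finger opening in mm; "grasp_force": force on a finger pad.
Only numpy, scipy, OpenCV 4.12 (cv2) and the standard library are available. Lean on these libraries where they do the work, as an engineer would, in place of code of your own. Each camera call takes 0.05 s, during which the arm holds its last target. There are 200 camera calls.

### The job

Get the desk plotter ready for burning the wood plate: push its pen carriage along the beam right up against the end stop and swing the red-knobbed latch lever round until it lies along the beam and locks the carriage there. Then lift the orange cordless burning pen out of the tool rack and thread it, tip down, through the carriage's upper and then its lower pen ring. Finish while still holding the pen upright in both rings, its tip hanging about 5 mm above the wood and never touching it, so that a colleague can tighten the thumbscrews; leave everything else where it is.

Things in the scene. Friction and masses are not known exactly. Their poses are not given: they have to be found in the camera images.
- plotter: Desktop pen plotter, fixed. White base 260 (x) x 400 (y) x 16 mm, bed on it with top at z = 22; white uprights at y = +-180 (20 thick, x 20 to 90, up to z = 150) carry the aluminium beam along y (x 38 to 62, z 95 to 135). Boxes outside these reach y = -232 and 206. Origin: centre of the base's underside; x points from the front (pen rings) to the back, y along the beam to the end stop, z up.
- carriage (a joint): Pen carriage (orange, two aluminium pen arms in front): place along the beam, m. 0: right end (plotter -y); 0.150: against the end stop, a black block on the beam at plotter y = 104 to 114 mm. Stays put, takes about 3 N to push. Pen axis at plotter x = -5, y = -75 + value (mm). Behind the arms an orange plate, 56 wide in y, 29 to 39 behind the pen axis, and a top plate over the beam, top z = 145.
- carriage_side (a point): Middle of the upper pen arm's flat right side (facing plotter -y), where to push: at plotter x = -5, 18 mm to the right of the pen axis, z = 123. The two pen arms are blocks 36 wide in y, 14 thick, from 23 in front of the pen axis to 29 behind it; thumbscrews stick out 16 mm more in front. Axes as the plotter's.
- latch (a joint): Latch lever on the carriage, rad, counter-clockwise from above about an upright axis. 0: points to the back (plotter +x); 1.571 (its stop): along the beam to the end stop (plotter +y), locked. A tooth under it swings in behind a steel keeper pin on the beam, 2 mm play; with the carriage short of its stop the tooth meets the pin instead. Stays put; 0.5 N at the knob turns it.
- latch_pivot (a point): The latch's pivot on the carriage, 55 mm behind the pen axis (plotter x), at mid-thickness of the lever (z = 150). Axes as the plotter's.
- latch_knob (a point): Centre of the top of the lever's red knob, an upright cylinder 14 mm in diameter and 25 high (z from 153 to 178), 78 mm from the pivot. The lever is a bar 14 wide, 6 thick, ending 83 mm from the pivot. x of this point points along the lever away from the pivot.
- ring_upper (a point): Centre of the upper pen ring's mouth, at its top face (z = 130): a round upright hole 17 mm in diameter through the upper pen arm, 14 deep (z from 116 to 130). Moves with the carriage. Axes as the plotter's.
- ring_lower (a point): Centre of the lower pen ring's mouth, at its top face (z = 90), straight below the upper one: the same 17 mm hole, 14 deep (z from 76 to 90).
- burning_pen: Cordless burning pen, cold, about 65 g, round. Origin at its tip, z along it to the rear. From the tip: steel shaft 5 mm thick to 18, cone to 14 mm thick at 32, black handle 14 mm thick to 130, then the orange barrel 24 mm thick to 190 (grip here). Hangs in a rack hole by its shoulder (at 130). Let down fully in the rings the tip would reach the wood before the shoulder reaches a ring.
- wood_plate: Bare plywood plate 100 x 150 x 6 mm lying loose on the plotter's bed, below the place where the carriage meets its stop. Origin: centre of its underside; its top is 6 mm above.
- rack: Wooden tool rack, fixed, 210 (x) x 90 (y) mm; its top board, 70 wide in y, has its top at z = 152. Three upright holes 17 mm in diameter in a row along its x, at x = -60, 0 and 60 mm, hold the pen and two gouges. Origin: centre of its underside.
- gouge_light: Carving gouge with a mid-brown wooden handle 25 mm thick, top at z = 209 mm, hanging in another hole of the rack. Leave alone. Origin at the lower end of its steel shank, 42 mm above the table.
- gouge_dark: The same with a dark wooden handle, in the remaining hole. Leave alone.
- pencil: Dark red pencil 150 x 7.5 mm lying on the front part of the plotter's bed. Leave alone. Origin: centre of its underside, x along it.
- phone: Phone in a pink case, 145 x 72 x 12 mm, lying on the table. Origin: centre of its underside. Leave alone.
- blanks: Stack of three plywood blanks 100 x 150 x 18 mm behind the plotter. Origin: centre of its underside. Leave alone.
- sanding_block: Cork sanding block 105 x 62 x 32 mm. Origin: centre of its underside. Leave alone.
- tape_roll: Yellow tape roll lying flat, 100 mm in diameter, 24 high. Origin: centre of its underside. Leave alone.
Mind the look-alikes: they are no part of the job. What is shaped like the burning_pen but pink is not meant.

How it is judged (in metres and radians):
On the way, in this order (a step that is already met when the one before it is completed fails the run):
1. the carriage stands against its end stop, the latch still open (value of joint carriage above 0.1465 m and value of joint latch below 0.9 rad), for 0.1 s.
2. the latch is swung shut with the carriage at its stop (value of joint carriage above 0.1465 m and value of joint latch above 1.45 rad), for 0.2 s.
3. the pen's tip is in the upper ring, not yet in the lower one, with the carriage locked (all of step 2 and horizontal distance between burning_pen and ring_upper below 0.008 m and z of burning_pen in the frame of ring_upper below -0.006 m and z of burning_pen in the frame of ring_lower above 0 m and angle between burning_pen's own z axis and vertical below 0.25 rad).
4. the pen passes through both rings (all of step 2 and horizontal distance between burning_pen and ring_lower below 0.006 m and z of burning_pen in the frame of ring_lower below -0.032 m and angle between burning_pen's own z axis and vertical below 0.1 rad), for 0.1 s.
At the end, for the whole second after the job is handed in: Carriage within 3.5 mm of its stop, latch within 0.12 rad of locked; pen gripped, at rest, upright within 0.06 rad through both rings, tip within 5 mm of their axis and 1.5 to 9 mm above the wood, not touching it; side load on the rings under 15 N (all of step 2 and horizontal distance between burning_pen and ring_lower below 0.005 m and horizontal distance between burning_pen and ring_upper below 0.006 m and angle between the z axis of burning_pen and the z axis of plotter, either way round below 0.06 rad and z of burning_pen in the frame of wood_plate between 0.0075 and 0.015 m and contact force between burning_pen and wood_plate below 0.1 N and contact force between burning_pen and the fingers above 3 N and contact force between burning_pen and plotter below 15 N and linear speed of burning_pen below 0.01 m/s); the arm keeps its last pose, push and grip.
It fails at once if the pen touches the wood plate (contact force between burning_pen and wood_plate above 0.5 N).
It fails at once if the wood plate or another thing on the table, in the rack or on the plotter is pushed out of place (distance of any of gouge_light, gouge_dark from where it was at the start of the episode above 0.02 m or distance of any of pencil, phone, blanks, sanding_block, tape_roll from where it was at the start of the episode above 0.03 m or distance of wood_plate from where it was at the start of the episode above 0.01 m).
It also fails if it takes over 72 s, if anything falls off the work surface, if the arm or the gripper's body presses on something with over 40 N, if the wrist force passes 120 N, or if a joint passes its speed limit or range.

## Working session

There is one attempt and no reset: what is moved stays moved. The work goes in short steps, Python scripts to look and compute and a tool call to move; the robot and the scene stay as the last step left them, time stands still between calls to the robot, and variables do not carry over. Pictures are saved under pics/ and viewed, at most 10 in all, crops included, and the job is handed in when it is done.

Besides the shell and the picture viewer there is one more tool, called after "Call:" as name(argument=value, ...), one argument or row to a line, values as JSON. arm_command: Moves the arm, as the interface text tells. Its arguments: {"type":"object","properties":{"series":{"type":"array"},"jaw":{"type":"number"}},"required":["series"]}

```bash
mkdir -p pics
cat > h.py <<'E'
import numpy as np, cv2
from scipy.spatial.transform import Rotation as R
from workcell import ctrl
def grab(n,f):
    d=ctrl.get_image(n); cv2.imwrite(f'pics/{f}.png',d['frame'])
    np.savez(f'pics/{f}.npz',**{k:d[k] for k in('fx','fy','cx','cy','rvec','tvec')},frame=d['frame']); return d
def load(f): return np.load(f'pics/{f}.npz')
def KRt(d):
    K=np.array([[d['fx'],0,d['cx']],[0,d['fy'],d['cy']],[0,0,1.]]);Rm=cv2.Rodrigues(np.array(d['rvec'],float).reshape(3))[0]
    return K,Rm,np.array(d['tvec'],float).reshape(3)
def ray(d,u,v):
    K,Rm,t=KRt(d); w=Rm.T@np.linalg.solve(K,[u,v,1.]); return -Rm.T@t,w/np.linalg.norm(w)
def onz(d,u,v,z):
    c,w=ray(d,u,v); return c+w*(z-c[2])/w[2]
def tri(obs):
    A=np.zeros((3,3));b=np.zeros(3);L=[]
    for d,u,v in obs:
        c,w=ray(d,u,v);P=np.eye(3)-np.outer(w,w);A+=P;b+=P@c;L.append((P,c))
    x=np.linalg.solve(A,b); return x,[round(float(np.linalg.norm(P@(x-c))),1) for P,c in L]
def proj(d,p):
    K,Rm,t=KRt(d); q=K@(Rm@np.array(p,float)+t); return q[:2]/q[2]
E
python3 - <<'E'
from h import *
a=grab('scene','s0');b=grab('top','t0');grab('wrist','w0')
o=ctrl.get_obs();print({k:np.round(v,3) for k,v in o.items()})
for d in(a,b): print(np.round(KRt(d)[1].T@-KRt(d)[2]),d['fx'])
E
```

```text
{'t': np.float64(0.15), 'qpos': array([ 1.155,  0.424,  1.631,  0.   ,  1.089, -0.019]), 'qvel': array([ 0.001, -0.002, -0.002, -0.001, -0.002, -0.   ]), 'joint_torque': array([-0.0000e+00, -5.4499e+01, -2.7392e+01,  6.4000e-02,  2.0000e-02,
       -0.0000e+00]), 'ee_pos': array([241.322, 576.027, 208.17 ]), 'orientation': array([-6.19e-01, -3.08e+00,  2.00e-03]), 'ft_force': array([ 0.379, -0.371,  0.932]), 'moment': array([-0.   ,  0.026,  0.014]), 'grasp_force': np.float64(0.0), 'width': np.float64(87.68)}
[1402. -746. 1104.] 594.0017018799078
[ 456.   -8. 1413.] 503.51998496541364
```

View pics/s0.png

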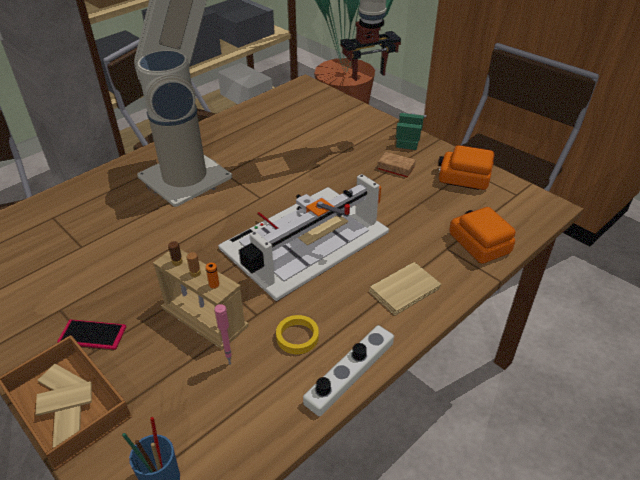

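View pics/t0.png

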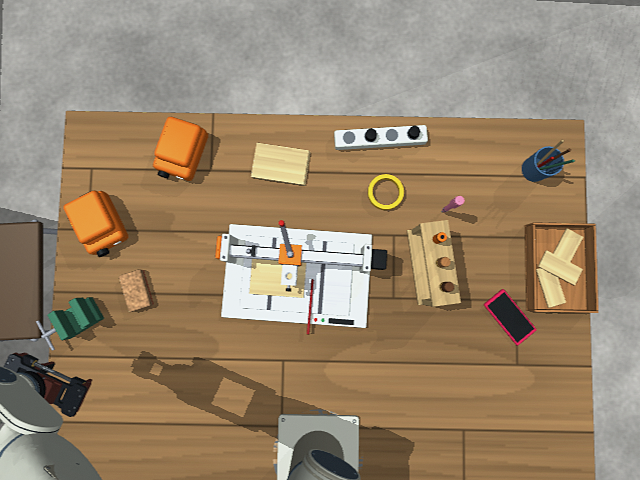

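The scene view shows the rack with dark gouge (175,250), brown gouge (193,262), and the orange pen (212,272). A pink look-alike stands at (223,330), the plotter beam runs from (262,250) to (368,195), and the carriage is near (318,208). In the top view the pen is at (441,238), the gouges at (444,262) and (447,287), the pink one at (455,203), and the latch knob at (282,224). The orange one in the rack fits the description; I'll confirm it in enlarged crops.

Run:
```python
from h import *
t=load('t0')['frame'][205:335,215:475]; s=load('s0')['frame'][165:345,150:390]
cv2.imwrite('pics/tc.png',cv2.resize(t,None,fx=3,fy=3,interpolation=cv2.INTER_CUBIC))
cv2.imwrite('pics/sc.png',cv2.resize(s,None,fx=3.3,fy=3.3,interpolation=cv2.INTER_CUBIC))
```

```text
(no output)
```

View pics/tc.png

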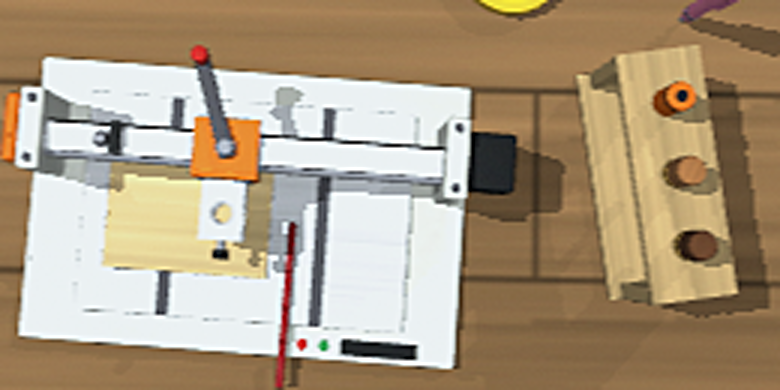

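View pics/sc.png

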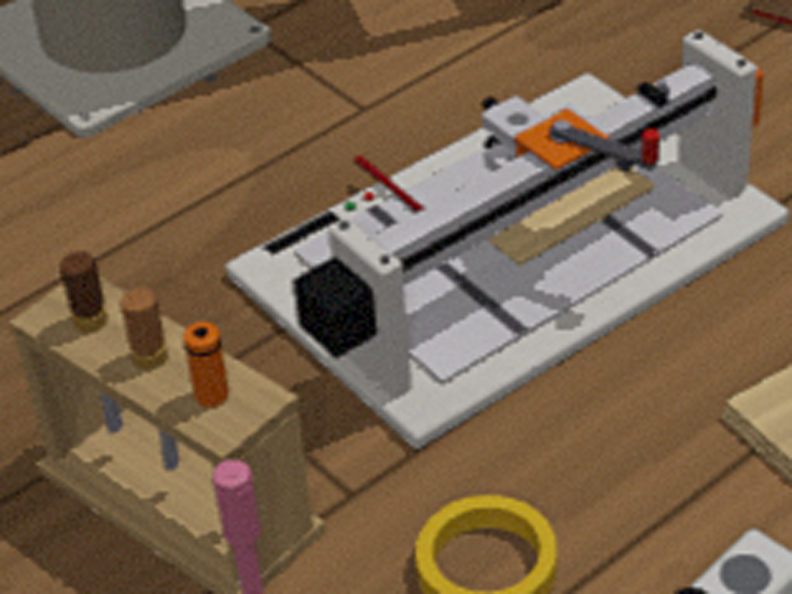

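Confirmed: the orange pen is the rack's end hole nearest the pink one (crop 682,96 top / 203,330 scene). It has an orange barrel and a dark ring at the rear; the other two handles are wood. Now fit the poses.

Run:
```python
from h import *
from scipy.optimize import least_squares
T=load('t0');S=load('s0')
tc=lambda U,V:(T,(U+.5)/3-.5+215,(V+.5)/3-.5+205)
sc=lambda U,V:(S,(U+.5)/3.3-.5+150,(V+.5)/3.3-.5+165)
for n,a,b in [('pen',(682,96),(203,332)),('gl',(691,172),(141,297)),('gd',(700,245),(79,262)),('knob',(199,53),(651,133)),('piv',(226,148),(560,130)),('ring',(221,213),(518,118))]:
    print(n,*[np.round(q,1) for q in tri([tc(*a),sc(*b)])])
C=[(130,200),(130,-200),(-130,-200),(-130,200)]
obs=[(tc(*p),c+(16,)) for p,c in zip([(45,58),(470,88),(456,368),(20,336)],C)]+[(sc(*p),c+(16,)) for p,c in zip([(785,212),(415,445),(230,270),(590,75)],C)]
def W(p,c): 
    k,s=np.cos(p[2]),np.sin(p[2]); return np.array([p[0]+k*c[0]-s*c[1],p[1]+s*c[0]+k*c[1],c[2]])
def f(p):
    r=[]
    for (d,u,v),c in obs: r+=list(proj(d,W(p,c))-[u,v])
    cv,th=p[3]*100,p[4]
    for pts,c in [((tc(221,213),sc(518,118)),(-5,-75+cv,130)),((tc(226,148),),(50,-75+cv,156)),((tc(199,53),sc(651,133)),(50+78*np.cos(th),-75+cv+78*np.sin(th),178))]:
        for d,u,v in pts: r+=list(proj(d,W(p,c))-[u,v])
    return np.array(r)
s=least_squares(f,[540,60,0,1,.1],x_scale=[10,10,.1,.1,.1],loss='soft_l1')
print(np.round(s.x,4)); print(np.round(f(s.x).reshape(-1,2),1))
p=s.x;cv=p[3]*100
for n,c in dict(side=(-5,-75+cv-18,123),piv=(50,-75+cv,150),knob=(50+78*np.cos(p[4]),-75+cv+78*np.sin(p[4]),178),ring=(-5,-75+cv,130),ringfinal=(-5,75,130)).items(): print(n,np.round(W(p,c),1))
```

```text
pen [ 579.4 -287.9  214.7] [1.2 1.2]
gl [ 519.2 -295.7  210.5] [1.4 1.4]
gd [ 460.6 -304.3  209.2] [0.2 0.2]
knob [610.4 100.2 181.8] [0.5 0.5]
piv [534.4  77.9 153.8] [0.5 0.5]
ring [480.7  82.4 133.1] [0.7 0.7]
[ 4.848104e+02  6.564740e+01 -5.040000e-02  9.090000e-01  3.379000e-01]
[[-0.4 -0.5]
 [ 0.8 -0.6]
 [-0.3  0.2]
 [-0.3  0.6]
 [ 1.1  0.2]
 [-0.1 -0.6]
 [-2.5 -0.9]
 [-1.5 -0.3]
 [ 0.1 -0.1]
 [-0.4  1. ]
 [-0.6 -0.6]
 [-0.4  0.1]
 [ 0.   1.1]]
side [479.7  63.8 123. ]
piv [535.5  79.  150. ]
knob [610.3 101.1 178. ]
ring [480.6  81.8 130. ]
ringfinal [483.6 140.8 130. ]
```

Heights agree with the text. The carriage is at about 91 mm, 59 mm short of its stop, and the latch at about 0.34 rad. I'll align the tool with the plotter, then move above the carriage's right side.

```bash
cat >> h.py <<'E'
P0=np.array([484.8,65.65]);YAW=-0.0504
def pw(x,y): k,s=np.cos(YAW),np.sin(YAW); return P0+[k*x-s*y,s*x+k*y]
def pl(X,Y): k,s=np.cos(YAW),np.sin(YAW); d=np.array([X,Y])-P0; return np.array([k*d[0]+s*d[1],-s*d[0]+k*d[1]])
def st():
    o=ctrl.get_obs();Rm=R.from_rotvec(o['orientation']).as_matrix()
    print('t',round(float(o['t']),2),'tcp',np.round(o['ee_pos'],1),'pl',np.round(pl(*o['ee_pos'][:2]),1),'ya',round(float(np.arctan2(Rm[1,1],Rm[0,1])),4),'F',np.round(o['ft_force'],1),'w',round(float(o['width']),1),'gf',round(float(o['grasp_force']),1)); return o,Rm
def to(x,y,z):
    o,Rm=st(); print('tool shift mm',np.round(Rm.T@(np.array([x,y,z])-o['ee_pos']),1))
E
python3 - <<'E'
from h import *
to(241.5,576.4,260)
E
```

```text
t 0.15 tcp [241.3 576.  208.2] pl [-268.9  497.5] ya 1.174 F [ 0.4 -0.4  0.9] w 87.7 gf 0.0
tool shift mm [ -0.    0.3 -51.8]
```

Call:
arm_command(
  series=[
    {"linear": [0,0,-0.03],"turn": -0.115},
    {"linear": [0,0,-0.03],"turn": -0.115},
    {"linear": [0,0,-0.03],"turn": -0.116},
    {"linear": [0,0,0],"turn": 0},
  ],
  jaw=-1,
)

```text
t: 0.55
ee_pos: [242.4, 578.5, 303.2]
orientation: [0.076, 3.138, 0.011]
ft_force: [0.9, 0.1, -0.1]
width: 58.9
grasp_force: 0.0
```

Run:
```python
from h import *
to(478,20,300)
```

```text
t 0.55 tcp [242.4 578.5 303.2] pl [-267.9  499.9] ya 1.5225 F [ 0.9  0.1 -0.1] w 58.9 gf 0.0
tool shift mm [-2.623e+02 -5.464e+02  2.000e-01]
```

Call:
arm_command(
  series=[
    {"linear": [-0.0187,-0.039,0],"turn": 0},
    {"linear": [-0.0187,-0.039,0],"turn": 0},
    {"linear": [-0.0187,-0.039,0],"turn": 0},
    {"linear": [-0.0187,-0.039,0],"turn": 0},
    {"linear": [-0.0187,-0.039,0],"turn": 0},
    {"linear": [-0.0187,-0.039,0],"turn": 0},
    {"linear": [-0.0187,-0.039,0],"turn": 0},
    {"linear": [-0.0187,-0.039,0],"turn": 0},
    {"linear": [-0.0187,-0.039,0],"turn": 0},
    {"linear": [-0.0187,-0.039,0],"turn": 0},
  ],
)

```text
t: 1.55
ee_pos: [408.3, 175.6, 297.9]
orientation: [-0.082, -3.14, 0.001]
ft_force: [0.7, 0.2, -0.2]
width: 0.4
grasp_force: 0.0
```

Call:
arm_command(
  series=[
    {"linear": [-0.0187,-0.039,0],"turn": 0},
    {"linear": [-0.0187,-0.039,0],"turn": 0},
    {"linear": [-0.0187,-0.039,0],"turn": 0},
    {"linear": [-0.0187,-0.039,0],"turn": 0},
    {"linear": [0,0,0],"turn": 0},
    {"linear": [0,0,0],"turn": 0},
    {"linear": [0,0,0],"turn": 0},
  ],
)

```text
t: 2.25
ee_pos: [474.5, 18.5, 298.1]
orientation: [-0.08, -3.139, -0.0]
ft_force: [0.1, -0.1, -0.1]
width: 0.9
grasp_force: 0.0
```

Run:
```python
from h import *
st();d=grab('wrist','w1')
for n,p in dict(side=(479.7,63.8,123),ring=(480.6,81.8,130),knob=(610.3,101.1,178),piv=(535.5,79,156)).items(): print(n,np.round(proj(d,p),1))
print(np.round(KRt(d)[1].T@-KRt(d)[2]))
```

```text
t 2.25 tcp [474.5  18.5 298.1] pl [ -7.9 -47.6] ya 1.5198 F [ 0.1 -0.1 -0.1] w 0.9 gf 0.0
side [370.8 207.2]
ring [393.4 209.1]
knob [426.8 376.4]
piv [395.3 282.4]
[392.  23. 475.]
```

View pics/w1.png

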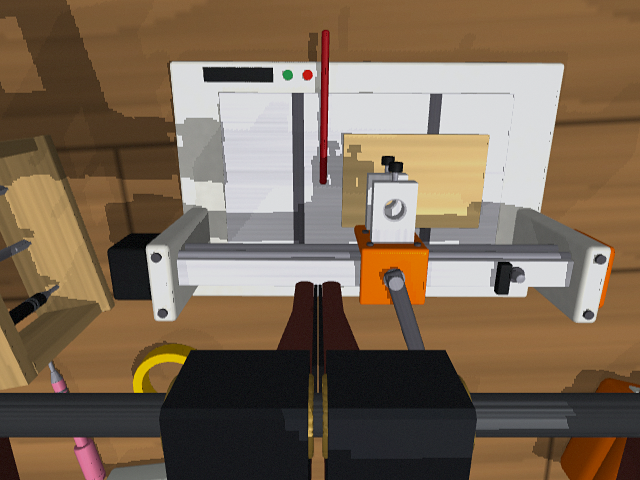

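The wrist view puts the ring at (395,208), against a predicted (393,209), and the pivot at (395,281), against (395,282). The fit is good to about 1 mm. Descending beside the arm.

Call:
arm_command(
  series=[
    {"linear": [-0.003,0,0.04],"turn": 0},
    {"linear": [0,0,0.04],"turn": 0},
    {"linear": [0,0,0.04],"turn": 0},
    {"linear": [0,0,0.041],"turn": 0},
    {"linear": [0,0.01,0],"turn": 0},
    {"linear": [0,0.01,0],"turn": 0},
    {"linear": [0,0,0],"turn": 0},
    {"linear": [0,0,0],"turn": 0},
  ],
)

```text
t: 3.1
ee_pos: [480.7, 38.6, 139.9]
orientation: [0.077, 3.137, 0.0]
ft_force: [-0.2, -0.2, 0.7]
width: 0.6
grasp_force: 0.0
```

Run:
```python
from h import *
st()
```

```text
t 3.1 tcp [480.7  38.6 139.9] pl [ -2.7 -27.3] ya 1.5217 F [-0.2 -0.2  0.7] w 0.6 gf 0.0
```

Call:
arm_command(
  series=[
    {"linear": [0,0.005,0.002],"turn": 0},
    {"linear": [0,0.005,0],"turn": 0},
    {"linear": [0,0.005,0],"turn": 0},
    {"linear": [0,0.005,0],"turn": 0},
    {"linear": [0,0.005,0],"turn": 0},
    {"linear": [0,0.005,0],"turn": 0},
    {"linear": [0,0.005,0],"turn": 0},
    {"linear": [0,0.005,0],"turn": 0},
    {"linear": [0,0.005,0],"turn": 0},
    {"linear": [0,0.005,0],"turn": 0},
  ],
)

```text
t: 4.1
ee_pos: [481.8, 88.0, 135.7]
orientation: [-0.08, -3.141, 0.0]
ft_force: [-0.3, -0.3, -0.3]
width: 0.5
grasp_force: 0.0
```

Call:
arm_command(
  series=[
    {"linear": [0,0.004,0],"turn": 0},
    {"linear": [0,0.004,0],"turn": 0},
    {"linear": [0,0.002,0],"turn": 0},
    {"linear": [0,0,0],"turn": 0},
  ],
)

```text
t: 4.5
ee_pos: [482.3, 97.8, 135.8]
orientation: [0.079, 3.141, -0.0]
ft_force: [-0.7, 1.1, 0.0]
width: 0.3
grasp_force: 0.0
```

Run:
```python
from h import *
st()
```

```text
t 4.5 tcp [482.3  97.8 135.8] pl [-4.1 32. ] ya 1.5203 F [-0.7  1.1  0. ] w 0.3 gf 0.0
```

Call:
arm_command(
  series=[
    {"linear": [0,0.003,0],"turn": 0},
    {"linear": [0,0.003,0],"turn": 0},
  ],
)

```text
t: 4.7
ee_pos: [482.6, 103.6, 135.8]
orientation: [-0.08, -3.141, 0.0]
ft_force: [-0.5, 0.0, -0.1]
width: 0.5
grasp_force: 0.0
```

Run:
```python
from h import *
st()
t=grab('top','t1')['frame'][215:300,215:345]
cv2.imwrite('pics/t1c.png',cv2.resize(t,None,fx=6,fy=6,interpolation=cv2.INTER_CUBIC))
```

```text
t 4.7 tcp [482.6 103.6 135.8] pl [-4.1 37.8] ya 1.5196 F [-0.5  0.  -0.1] w 0.5 gf 0.0
```

View pics/t1c.png

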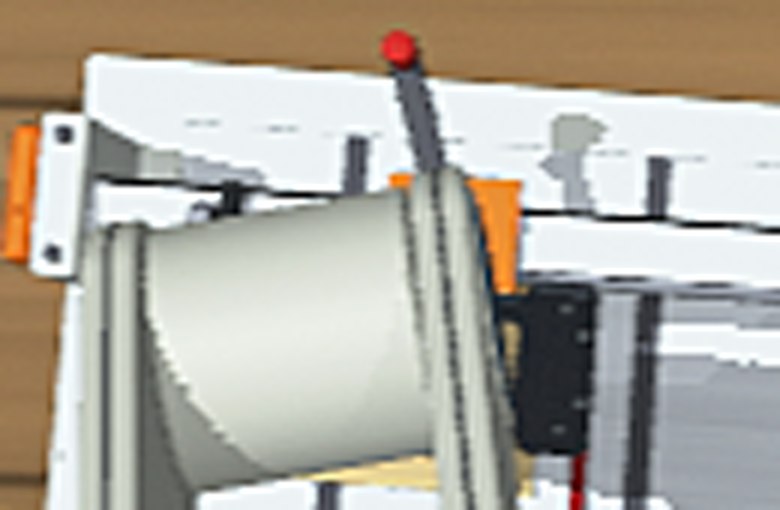

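The knob is still at top-view (281,223), as it was at the start, so the carriage has not moved. I'll look at the finger with the wrist camera.

Run:
```python
from h import *
o,_=st();d=grab('wrist','w2');T=load('t1')
print('wrist proj tcp',proj(d,o['ee_pos']),'tip',proj(d,o['ee_pos']-[0,0,19]))
print('ring',proj(d,(480.6,81.8,130)),'side',proj(d,(479.7,63.8,123)),'ringfinal',proj(d,(483.6,140.8,130)))
for dy in(-89,89): print(proj(T,o['ee_pos']+[0,dy,61]))
s=grab('scene','s2')['frame'][165:345,230:390]
f=np.hstack([cv2.resize(d['frame'],(400,300),interpolation=cv2.INTER_AREA),cv2.resize(s,(400,450),interpolation=cv2.INTER_CUBIC)[:300]])
cv2.imwrite('pics/c2.png',f)
```

```text
t 4.75 tcp [482.7 104.  135.8] pl [-4.  38.2] ya 1.5198 F [-0.5  0.1  0.2] w 0.4 gf 0.0
wrist proj tcp [317.39504356 292.09658877] tip [317.3595369  275.70804132]
ring [269.67126881 284.91845763] side [233.84710946 278.98866064] ringfinal [396.2397667  284.82039492]
[314.2276476  274.65085539]
[240.42259747 273.24146987]
```

View pics/c2.png

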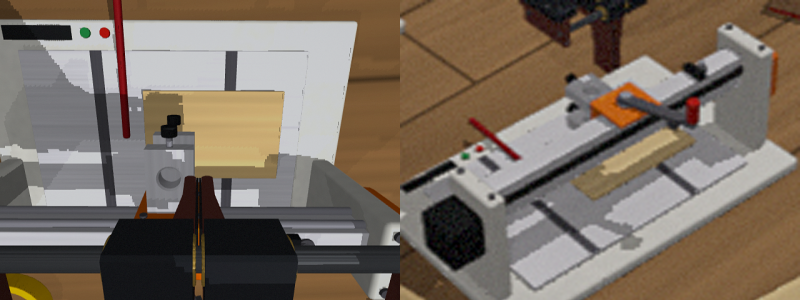

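Run:
```python
from h import *
S=load('s2')
for z in(117,136,160,200): print(z,proj(S,(482.7,104,z)),(proj(S,(482.7,104,z))-[230,165])*2.5+[400,0])
print((proj(S,(480.6,81.8,130))-[230,165])*2.5+[400,0])
s=S['frame'][140:240,260:380]; w=load('w2')['frame'][240:400,200:440]
cv2.imwrite('pics/c3.png',np.hstack([cv2.resize(s,(480,400),interpolation=cv2.INTER_CUBIC),cv2.resize(w,(320,400),interpolation=cv2.INTER_CUBIC)]))
```

```text
117 [312.90321681 202.01536687] [607.25804203  92.53841716]
136 [312.81148857 196.3782824 ] [607.02872141  78.44570599]
160 [312.69346012 189.12494062] [606.7336503   60.31235156]
200 [312.49118853 176.69450542] [606.22797133  29.23626355]
[590.4769274  91.0746954]
```

View pics/c3.png

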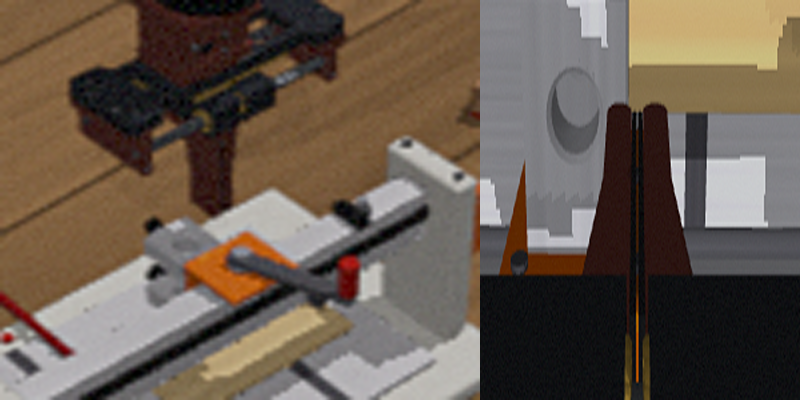

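Run:
```python
from h import *
S=load('s2');W=load('w2')
print(tri([(W,320,282),(S,313,193)]))
K,Rm,t=KRt(W);print(np.round(Rm.T@-t),np.round(Rm.T@[0,0,1],3))
# palette check: tip rows in wrist for x offsets / z
for z in(117,130,145):
  for dx in(-10,0,10): print(z,dx,np.round(proj(W,(482.7+dx,104,z)),1),np.round(proj(S,(482.7+dx,104,z)),1))
```

```text
(array([476.76563649, 107.36901638, 141.35120051]), [2.3, 2.3])
[400. 108. 312.] [ 0.298 -0.014 -0.954]
117 -10 [316.3 257. ] [310.3 200.4]
117 0 [317.4 275.9] [312.9 202. ]
117 10 [318.4 294.2] [315.5 203.7]
130 -10 [316.3 266.9] [310.3 196.5]
130 0 [317.4 286.8] [312.8 198.2]
130 10 [318.5 306.1] [315.4 199.8]
145 -10 [316.2 280. ] [310.2 192. ]
145 0 [317.4 301.2] [312.8 193.7]
145 10 [318.6 321.8] [315.4 195.3]
```

The finger tips triangulate to z≈141 with the TCP reported at 136, so the closed tips passed over the 130 mm arm top. That also explains the lack of force. I'll check the tip rows for the open and closed gripper by colour before trusting any tip length.

Run:
```python
from h import *
W1=load('w1')['frame'];print(W1[285:345:10,302].tolist(),W1[285:345:10,335].tolist())
for n in('w0','w1','w2'):
    f=load(n)['frame'].astype(int);b,g,r=f[...,0],f[...,1],f[...,2]
    m=((r<75)&(r>1.5*g)&(r>1.5*b)&(r>20)).astype(np.uint8);m=cv2.morphologyEx(m,cv2.MORPH_OPEN,np.ones((5,5)))
    k,l,s,c=cv2.connectedComponentsWithStats(m)
    print(n,[s[i].tolist() for i in range(1,k) if s[i][4]>250])
W=load('w0');o=[241.3,576,208.2]
print('w0 tcp',proj(W,o),'tip19',proj(W,np.array(o)-[0,0,19]))
```

```text
[[19, 22, 47], [19, 22, 47], [19, 24, 48], [20, 25, 48], [19, 23, 48], [20, 22, 47]] [[21, 23, 47], [20, 22, 46], [17, 24, 49], [23, 25, 48], [21, 28, 49], [19, 23, 47]]
w0 [[107, 282, 99, 111, 3770], [430, 282, 99, 111, 3768], [118, 438, 42, 42, 1316], [476, 438, 42, 42, 1312]]
w1 [[278, 282, 36, 68, 1641], [322, 282, 35, 68, 1629], [0, 438, 19, 42, 598], [617, 438, 23, 42, 774]]
w2 [[199, 151, 9, 70, 372], [278, 282, 36, 68, 1650], [322, 282, 35, 68, 1632], [0, 438, 19, 42, 594], [617, 438, 23, 42, 764]]
w0 tcp [317.8051269  292.21940539] tip19 [317.78735868 275.82721757]
```

Run:
```python
from h import *
W=load('w0');K,Rm,t=KRt(W);print(K[0,0],K[0,2])
o=np.array([241.3,576,208.2])
for dz in(30,0,-19): print(dz,'depth',(Rm@(o+[0,0,dz])+t)[2],'px/mm',K[0,0]/(Rm@(o+[0,0,dz])+t)[2])
for n in('w0','w1'):
    f=load(n)['frame'].astype(int);b,g,r=f[...,0],f[...,1],f[...,2]
    m=((r<75)&(r>1.5*g)&(r>1.5*b)&(r>20))
    for v in(284,290,300,320,340): 
        x=np.where(m[v])[0];x=x[(x>90)&(x<540)];j=np.where(np.diff(x)>3)[0];print(n,v,x[0],[(int(x[i]),int(x[i+1])) for i in j],x[-1])
```

```text
424.8230845843601 317.5028883070337
30 depth 164.24030706198886 px/mm 2.5865945588132644
0 depth 192.87626185818672 px/mm 2.2025680116960866
-19 depth 211.01236656244535 px/mm 2.013261551941513
w0 284 189 [(205, 430)] 446
w0 290 185 [(205, 431)] 450
w0 300 178 [(199, 437)] 458
w0 320 162 [(186, 449)] 473
w0 340 142 [(174, 461)] 493
w1 284 296 [(312, 323)] 339
w1 290 295 [(312, 323)] 340
w1 300 294 [(313, 322)] 341
w1 320 289 [(312, 323)] 346
w1 340 280 [(312, 323)] 354
```

The tip's row and spread give the same result: the true tips sit about 13 mm above the reported TCP, not 19 mm below. I'll plan from the measured tip. Going back over the arm and down to a reported z of about 100, which puts the tip near 113.

Call:
arm_command(
  series=[
    {"linear": [0,0,-0.02],"turn": 0},
    {"linear": [0,-0.04,0],"turn": 0},
    {"linear": [0,-0.042,0],"turn": 0},
    {"linear": [0,0,0],"turn": 0},
    {"linear": [0,0,0.028],"turn": 0},
    {"linear": [0,0,0.028],"turn": 0},
    {"linear": [0,0,0],"turn": 0},
    {"linear": [0,0,0],"turn": 0},
  ],
)

```text
t: 5.65
ee_pos: [478.2, 22.0, 99.8]
orientation: [-0.079, -3.139, -0.0]
ft_force: [-0.1, 0.5, -0.0]
width: 0.4
grasp_force: 0.0
```

Call:
arm_command(
  series=[
    {"linear": [0,0.005,0],"turn": 0},
    {"linear": [0,0.005,0],"turn": 0},
    {"linear": [0,0.005,0],"turn": 0},
    {"linear": [0,0.005,0],"turn": 0},
    {"linear": [0,0.005,0],"turn": 0},
    {"linear": [0,0.005,0],"turn": 0},
    {"linear": [0,0.005,0],"turn": 0},
    {"linear": [0,0.005,0],"turn": 0},
  ],
)

```text
t: 6.45
ee_pos: [480.5, 61.7, 99.8]
orientation: [-0.079, -3.141, 0.001]
ft_force: [-0.4, -3.4, 2.1]
width: 0.4
grasp_force: 1.7
```

Run:
```python
from h import *
st()
```

```text
t 6.45 tcp [480.5  61.7  99.8] pl [-4.1 -4.1] ya 1.5203 F [-0.4 -3.4  2.1] w 0.4 gf 1.7
```

Contact with about 3.4 N, so the carriage is being pushed now.

Call:
arm_command(
  series=[
    {"linear": [0,0.005,0],"turn": 0},
    {"linear": [0,0.005,0],"turn": 0},
    {"linear": [0,0.005,0],"turn": 0},
    {"linear": [0,0.005,0],"turn": 0},
    {"linear": [0,0.005,0],"turn": 0},
    {"linear": [0,0.005,0],"turn": 0},
    {"linear": [0,0.005,0],"turn": 0},
    {"linear": [0,0.005,0],"turn": 0},
    {"linear": [0,0.003,0],"turn": 0},
  ],
)

```text
t: 7.35
ee_pos: [482.9, 105.1, 99.8]
orientation: [0.079, 3.14, 0.0]
ft_force: [1.6, -2.3, 1.6]
width: 0.4
grasp_force: 1.6
```

Call:
arm_command(
  series=[
    {"linear": [0,0.002,0],"turn": 0},
    {"linear": [0,0.002,0],"turn": 0},
  ],
)

```text
t: 7.55
ee_pos: [483.1, 108.7, 99.8]
orientation: [0.08, 3.14, 0.0]
ft_force: [2.6, -3.6, 1.9]
width: 0.6
grasp_force: 1.6
```

Call:
arm_command(
  series=[
    {"linear": [0,0.002,0],"turn": 0},
  ],
)

```text
t: 7.65
ee_pos: [483.2, 110.7, 99.8]
orientation: [0.08, 3.14, 0.0]
ft_force: [2.0, -3.4, 1.6]
width: 0.8
grasp_force: 1.6
```

Run:
```python
from h import *
st()
```

```text
t 7.65 tcp [483.2 110.7  99.8] pl [-3.9 44.9] ya 1.5199 F [ 2.  -3.4  1.6] w 0.8 gf 1.6
```

Call:
arm_command(
  series=[
    {"linear": [0,0.002,0],"turn": 0},
  ],
)

```text
t: 7.75
ee_pos: [483.3, 112.7, 99.8]
orientation: [0.08, 3.14, 0.0]
ft_force: [2.5, -3.8, 0.8]
width: 0.3
grasp_force: 1.6
```

Call:
arm_command(
  series=[
    {"linear": [0,0.002,0],"turn": 0},
  ],
)

```text
t: 7.85
ee_pos: [483.3, 114.7, 99.8]
orientation: [0.08, 3.14, 0.0]
ft_force: [3.1, -3.8, 0.7]
width: 0.2
grasp_force: 1.6
```

Call:
arm_command(
  series=[
    {"linear": [0,0.0015,0],"turn": 0},
  ],
)

```text
t: 7.95
ee_pos: [483.3, 115.3, 99.8]
orientation: [-0.078, -3.141, 0.003]
ft_force: [3.4, -15.8, 4.5]
width: 0.4
grasp_force: 7.8
```

The force jumped to 16 N, so the carriage is at its stop. Hold briefly, back off, and rise.

Call:
arm_command(
  series=[
    {"linear": [0,0,0],"turn": 0},
    {"linear": [0,0,0],"turn": 0},
    {"linear": [0,-0.01,0],"turn": 0},
    {"linear": [0,0,-0.045],"turn": 0},
    {"linear": [0,0,-0.045],"turn": 0},
    {"linear": [0,0,0],"turn": -0.1},
    {"linear": [0,0,0],"turn": -0.1},
    {"linear": [0,0,0],"turn": 0},
  ],
)

```text
t: 8.75
ee_pos: [482.1, 106.1, 189.8]
orientation: [0.235, -3.132, -0.001]
ft_force: [-1.1, 0.0, -0.2]
width: 0.2
grasp_force: 0.0
```

Run:
```python
from h import *
T=load('t0')
t=ctrl.get_image('top');f=t['frame'].astype(int)
m=((f[...,2]>120)&(f[...,1]<70)&(f[...,0]<70)).astype(np.uint8);m[:,345:]=0
k,l,s,c=cv2.connectedComponentsWithStats(m)
for i in range(1,k):
    if s[i][4]>4: print(s[i],c[i],'plotter@178',pl(*onz(t,*c[i],178)[:2]))
w=pw(129.4,75.8);o,_=st();print(o['qpos'].round(2));to(w[0],w[1],190)
```

```text
[194 128  11  19  39] [198.51282051 136.56410256] plotter@178 [325.95905974 264.33547548]
[189 133  16  44  55] [196.43636364 155.72727273] plotter@178 [276.66992095 264.97354756]
[186 147  10  19  32] [191.03125 156.28125] plotter@178 [274.32560349 278.34461946]
[ 98 195   3   5   6] [ 99.16666667 196.83333333] plotter@178 [156.18096031 496.46851383]
[105 198   4   7   7] [106.71428571 201.        ] plotter@178 [147.06157713 476.60076526]
[103 207   4   5   6] [104.66666667 209.33333333] plotter@178 [125.9235463 479.3745289]
[111 210  11  21  27] [116.22222222 220.55555556] plotter@178 [100.01536641 447.75831295]
[103 219  10  15  23] [108.60869565 227.08695652] plotter@178 [ 82.53242784 464.7768412 ]
[255 219   5   5  22] [256.77272727 220.90909091] plotter@178 [123.21873841 100.81184264]
[117 238   5   3   5] [119. 239.] plotter@178 [ 54.90251762 435.97832492]
[110 241   6   4   7] [112.14285714 242.42857143] plotter@178 [ 45.29147776 451.92688522]
[ 87 242   8   3   9] [ 90.11111111 243.33333333] plotter@178 [ 39.30287138 505.84829578]
[102 245   7   4   9] [105.33333333 246.55555556] plotter@178 [ 33.98517817 467.54886657]
[ 96 248   5   3   5] [ 98.  249.4] plotter@178 [ 25.75191805 484.78533538]
[ 90 252   5   2   6] [ 92.  252.5] plotter@178 [ 17.12843445 498.66064146]
[307 304   4  30  59] [308.69491525 319.61016949] plotter@178 [-108.67947228  -44.66391501]
[314 318   3   4   8] [315.25 319.25] plotter@178 [-106.71090489  -60.47420721]
t 8.8 tcp [482.  106.  189.6] pl [-4.8 40.2] ya 1.7177 F [0.1 0.3 0.5] w 0.8 gf 0.0
[ 0.19  0.26  1.93  0.    0.95 -1.53]
t 8.8 tcp [482.  106.  189.6] pl [-4.8 40.2] ya 1.7177 F [0.1 0.3 0.5] w 0.8 gf 0.0
tool shift mm [-138.6    8.6   -0.6]
```

The knob measures at plotter (123.2,100.8), against an expected (123.6,100.9), so the carriage is at its stop and the latch still open. I'll place the finger beside the knob.

Call:
arm_command(
  series=[
    {"linear": [-0.0447,0.0045,0],"turn": 0},
    {"linear": [-0.0447,0.0045,0],"turn": 0},
    {"linear": [-0.0448,0.0046,0],"turn": 0},
    {"linear": [0,0,0],"turn": 0.1},
    {"linear": [0,0,0],"turn": 0.1},
    {"linear": [0,0,0],"turn": 0.1},
    {"linear": [0,0,0],"turn": 0},
    {"linear": [0,0,0],"turn": 0},
  ],
)

```text
t: 9.6
ee_pos: [613.0, 139.4, 189.2]
orientation: [-0.235, -3.132, 0.0]
ft_force: [0.1, -0.6, 0.5]
width: 0.7
grasp_force: 0.0
```

Run:
```python
from h import *
w=pw(124.1,79.8);to(w[0],w[1],147)
```

```text
t 9.6 tcp [613.  139.4 189.2] pl [124.3  80.1] ya 1.4213 F [ 0.1 -0.6  0.5] w 0.7 gf 0.0
tool shift mm [ 0.1 -0.3 42.2]
```

Call:
arm_command(
  series=[
    {"linear": [0,0,0.021],"turn": 0},
    {"linear": [0,0,0.021],"turn": 0},
    {"linear": [0,0,0],"turn": 0},
    {"linear": [0.0016,0.00725,0],"turn": -0.1},
    {"linear": [0.0016,0.00725,0],"turn": -0.1},
    {"linear": [0.0016,0.00725,0],"turn": -0.1},
  ],
)

```text
t: 10.2
ee_pos: [610.0, 161.4, 148.6]
orientation: [-0.242, 3.132, -0.0]
ft_force: [-0.4, -0.7, -0.1]
width: 0.1
grasp_force: 0.4
```

Call:
arm_command(
  series=[
    {"linear": [0.0016,0.00725,0],"turn": -0.1},
    {"linear": [0.0016,0.00725,0],"turn": -0.1},
    {"linear": [0.0016,0.00725,0],"turn": -0.1},
    {"linear": [0.0016,0.00725,0],"turn": -0.1},
  ],
)

```text
t: 10.6
ee_pos: [595.5, 187.3, 148.8]
orientation: [-0.859, 3.021, -0.0]
ft_force: [0.7, -0.1, -1.1]
width: 0.2
grasp_force: 0.4
```

Call:
arm_command(
  series=[
    {"linear": [0.0016,0.00725,0],"turn": -0.1},
    {"linear": [0.0016,0.00725,0],"turn": -0.1},
    {"linear": [0.0016,0.00725,0],"turn": -0.1},
    {"linear": [0.0016,0.00725,0],"turn": -0.1},
  ],
)

```text
t: 11.0
ee_pos: [572.1, 205.3, 148.9]
orientation: [-1.442, 2.79, -0.0]
ft_force: [1.0, -0.1, 0.7]
width: 0.6
grasp_force: 0.4
```

Run:
```python
from h import *
o,_=st();print(o['qpos'].round(2))
```

```text
t 11.0 tcp [572.1 205.3 148.9] pl [ 80.2 143.9] ya 2.5251 F [ 1.  -0.1  0.7] w 0.6 gf 0.4
[ 0.33  0.47  1.71 -0.    0.96 -2.2 ]
```

Steady light contact; two more steps to the lock, watching the force.

Call:
arm_command(
  series=[
    {"linear": [0.0016,0.00725,0],"turn": -0.1},
  ],
)

```text
t: 11.1
ee_pos: [565.3, 208.2, 148.9]
orientation: [-1.58, 2.714, -0.001]
ft_force: [0.4, -1.2, -1.0]
width: 0.5
grasp_force: 0.4
```

Call:
arm_command(
  series=[
    {"linear": [0.0008,0.0036,0],"turn": -0.05},
  ],
)

```text
t: 11.2
ee_pos: [561.4, 209.4, 148.9]
orientation: [-1.647, 2.674, -0.0]
ft_force: [0.1, 0.0, -0.1]
width: 0.2
grasp_force: 0.3
```

Call:
arm_command(
  series=[
    {"linear": [0.0003,0.0015,0],"turn": -0.02},
  ],
)

```text
t: 11.3
ee_pos: [560.2, 209.7, 148.8]
orientation: [-1.67, 2.66, -0.0]
ft_force: [0.4, 0.6, 0.5]
width: 0.3
grasp_force: 0.2
```

Call:
arm_command(
  series=[
    {"linear": [0.0003,0.0015,0],"turn": -0.02},
  ],
)

```text
t: 11.4
ee_pos: [558.9, 210.0, 148.6]
orientation: [-1.695, 2.644, -0.0]
ft_force: [0.2, 0.2, 1.1]
width: 0.8
grasp_force: 0.3
```

Call:
arm_command(
  series=[
    {"linear": [0.0005,0.0025,0],"turn": -0.034},
  ],
)

```text
t: 11.5
ee_pos: [558.1, 210.5, 148.8]
orientation: [-1.738, 2.612, -0.003]
ft_force: [10.3, -2.8, -2.3]
width: 0.9
grasp_force: 5.1
```

Call:
arm_command(
  series=[
    {"linear": [0.0005,0.0025,0],"turn": -0.034},
  ],
)

```text
t: 11.6
ee_pos: [557.7, 210.8, 149.1]
orientation: [-1.781, 2.578, -0.007]
ft_force: [17.7, -4.9, -6.6]
width: 0.6
grasp_force: 8.7
```

Call:
arm_command(
  series=[
    {"linear": [0.0003,0.0015,0],"turn": -0.02},
  ],
)

```text
t: 11.7
ee_pos: [557.7, 211.0, 149.3]
orientation: [-1.805, 2.559, -0.01]
ft_force: [19.7, -5.7, -8.8]
width: 0.5
grasp_force: 10.1
```

Call:
arm_command(
  series=[
    {"linear": [0.0003,0.0015,0],"turn": -0.02},
  ],
)

```text
t: 11.8
ee_pos: [557.5, 211.1, 149.5]
orientation: [-1.829, 2.539, -0.012]
ft_force: [23.9, -5.8, -10.6]
width: 0.3
grasp_force: 12.1
```

Run:
```python
from h import *
o,_=st();print(o['qpos'].round(2))
t=ctrl.get_image('top');f=t['frame'].astype(int)
m=((f[...,2]>100)&(f[...,1]<70)&(f[...,0]<70)).astype(np.uint8);m[:,:215]=0;m[:,300:]=0
k,l,s,c=cv2.connectedComponentsWithStats(m)
print([(s[i].tolist(),c[i].round(1),pl(*onz(t,*c[i],178)[:2]).round(1)) for i in range(1,k)])
w=ctrl.get_image('scene');f=w['frame'].astype(int)
m=((f[...,2]>100)&(f[...,1]<70)&(f[...,0]<70)).astype(np.uint8);m[:,:300]=0;m[:,365:]=0;m[:150]=0;m[230:]=0
k,l,s,c=cv2.connectedComponentsWithStats(m)
print([(s[i].tolist(),c[i].round(1)) for i in range(1,k)]); q=pw(50,153);print(proj(w,[q[0],q[1],166]),proj(t,[q[0],q[1],178]))
```

```text
t 11.8 tcp [557.5 211.1 149.5] pl [ 65.3 149. ] ya 2.8193 F [ 23.9  -5.8 -10.6] w 0.3 gf 12.1
[ 0.34  0.45  1.75 -0.    0.93 -2.47]
[([257, 242, 3, 1, 3], array([258., 242.]), array([71.3, 93.5])), ([270, 243, 1, 1, 1], array([270., 243.]), array([70.8, 63.8])), ([275, 243, 1, 1, 1], array([275., 243.]), array([71.7, 51.6])), ([268, 249, 1, 1, 1], array([268., 249.]), array([55.7, 67.6])), ([277, 248, 1, 1, 1], array([277., 248.]), array([59.7, 45.7])), ([255, 254, 2, 2, 2], array([255.5, 254.5]), array([40.1, 97.1])), ([217, 258, 2, 1, 2], array([217.5, 258. ]), array([ 25.1, 189.5])), ([262, 262, 2, 1, 2], array([262.5, 262. ]), array([22.9, 78.5])), ([265, 262, 2, 1, 2], array([265.5, 262. ]), array([23.4, 71.1])), ([276, 263, 1, 1, 1], array([276., 263.]), array([22.8, 45.2])), ([278, 263, 1, 1, 1], array([278., 263.]), array([23.1, 40.4]))]
[([324, 189, 27, 18, 206], array([336.3, 198.2]))]
[358.69654043 179.2396426 ] [233.19451227 248.9185243 ]
```

The finger stalls at plotter (65,149), 15 mm behind the expected locked knob at (50,153), so the latch is on its stop. Back off, rise, and check.

Call:
arm_command(
  series=[
    {"linear": [0,-0.01,0],"turn": 0},
    {"linear": [0,-0.015,0],"turn": 0.1},
    {"linear": [0,0,-0.05],"turn": 0.125},
    {"linear": [0,0,-0.05],"turn": 0.125},
    {"linear": [0,0,-0.05],"turn": 0.125},
    {"linear": [0,0,0],"turn": 0.125},
    {"linear": [0,0,0],"turn": 0.125},
    {"linear": [0,0,0],"turn": 0.125},
    {"linear": [0,0,0],"turn": 0.125},
    {"linear": [0,0,0],"turn": 0.136},
  ],
)

```text
t: 12.9
ee_pos: [574.0, 203.3, 298.0]
orientation: [0.205, -3.134, -0.0]
ft_force: [-0.4, -0.0, -0.3]
width: 0.4
grasp_force: 0.0
```

Run:
```python
from h import *
w=ctrl.get_image('scene');f=w['frame'].astype(int)
m=((f[...,2]>100)&(f[...,1]<70)&(f[...,0]<70)).astype(np.uint8);m[:,:300]=0;m[:,380:]=0;m[:150]=0;m[230:]=0
k,l,s,c=cv2.connectedComponentsWithStats(m)
print([(s[i].tolist(),c[i].round(1)) for i in range(1,k)])
for a in(1.4,1.5,1.571): q=pw(50+78*np.cos(a),75+78*np.sin(a));print(proj(w,[q[0],q[1],166]))
to(579.4,-287.9,300)
```

```text
[([357, 174, 6, 3, 14], array([359.5, 175. ])), ([324, 189, 27, 18, 186], array([337.2, 198.2])), ([378, 189, 2, 14, 18], array([378.8, 196.6]))]
[361.85514615 181.63242749]
[360.08270629 180.19144899]
[358.69240363 179.23699098]
t 12.95 tcp [574.  203.3 298. ] pl [ 82.2 142. ] ya 1.6946 F [-0.7 -0.4  0.9] w 0.3 gf 0.0
tool shift mm [  55.3 -488.1   -2.1]
```

The latch is shut: the knob is in scene column 359.5, which is about 1.53 rad. On to the pen, opening the jaw.

Call:
arm_command(
  series=[
    {"linear": [0.0055,-0.0488,0],"turn": 0},
    {"linear": [0.0055,-0.0488,0],"turn": 0},
    {"linear": [0.0055,-0.0488,0],"turn": 0},
    {"linear": [0.0055,-0.0488,0],"turn": 0},
    {"linear": [0.0055,-0.0488,0],"turn": 0},
    {"linear": [0.0055,-0.0488,0],"turn": 0},
    {"linear": [0.0055,-0.0488,0],"turn": 0},
    {"linear": [0.0055,-0.0488,0],"turn": 0},
    {"linear": [0.0055,-0.0488,0],"turn": 0},
    {"linear": [0.0055,-0.0488,0],"turn": 0},
  ],
  jaw=1,
)

```text
t: 13.95
ee_pos: [585.5, -289.6, 298.1]
orientation: [-0.218, 3.134, 0.0]
ft_force: [-0.3, 0.7, 0.5]
width: 76.6
grasp_force: 0.0
```

Call:
arm_command(
  series=[
    {"linear": [0,0,0],"turn": 0},
    {"linear": [0,0,0],"turn": 0},
    {"linear": [0,0,0],"turn": 0},
  ],
)

```text
t: 14.25
ee_pos: [585.8, -286.5, 297.7]
orientation: [0.216, -3.134, -0.001]
ft_force: [-0.1, 1.1, 0.3]
width: 87.6
grasp_force: 0.0
```

Run:
```python
from h import *
o,_=st();w=grab('wrist','w4');f=w['frame'].astype(int)
print('pred pen top',proj(w,(579.4,-287.9,212)),'shoulder',proj(w,(579.4,-287.9,152)),'gl',proj(w,(519.2,-295.7,209)))
hs=cv2.cvtColor(w['frame'],cv2.COLOR_BGR2HSV)
m=((hs[...,0]>4)&(hs[...,0]<14)&(hs[...,1]>200)&(hs[...,2]>90)).astype(np.uint8)
k,l,s,c=cv2.connectedComponentsWithStats(m)
print([(s[i].tolist(),c[i].round(1)) for i in range(1,k) if s[i][4]>40])
cv2.imwrite('pics/w4c.png',w['frame'])
```

```text
t 14.25 tcp [ 585.8 -286.5  297.7] pl [ 118.6 -346.6] ya 1.7085 F [-0.1  1.1  0.3] w 87.6 gf 0.0
pred pen top [316.27970831 225.72084898] shoulder [316.36135146 204.16075344] gl [317.07537491 128.20303157]
[([297, 191, 36, 50, 839], array([312.9, 212.1]))]
```

View pics/w4c.png

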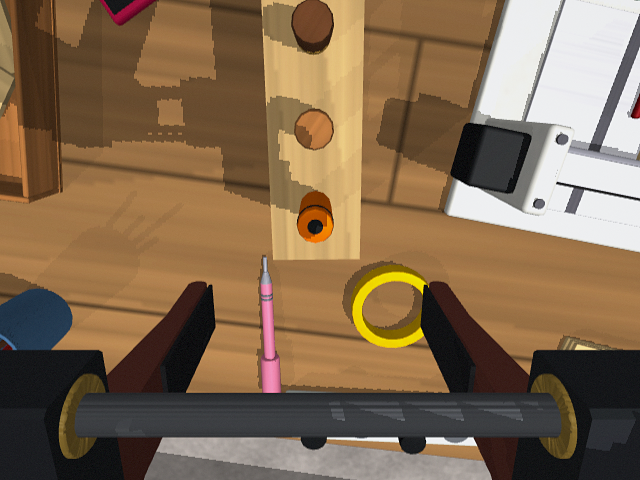

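The wrist view shows the pen's rear at (315,225), against a predicted (316,226), with the gouges above it at (314,130) and (312,25). The pink look-alike is at (268,300). I'll check the pink one's clearance and compute the approach.

Run:
```python
from h import *
T=load('t0');S=load('s0');W=load('w4')
print('pink tip',tri([(T,445,211),(S,228,362),(W,265,258)]),'pink rear',tri([(T,461,201),(S,222,308)]))
print('pen',tri([(T,215+682.5/3-.5,205+96.5/3-.5),(W,315.3,225)]),onz(W,315.3,225,212))
to(579,-288.3,150)
```

```text
pink tip (array([ 676.18380672, -339.62715963,   18.56742698]), [6.4, 3.1, 8.0]) pink rear (array([ 672.83185354, -337.1518677 ,  191.19514645]), [5.0, 5.0])
pen (array([ 578.51734816, -288.81228471,  214.46623969]), [0.2, 0.2]) [ 579.00864642 -288.58870008  212.        ]
t 14.3 tcp [ 585.9 -286.1  297.8] pl [ 118.7 -346.2] ya 1.709 F [-0.5 -0.2 -0.2] w 87.4 gf 0.0
tool shift mm [  7.1  -1.3 147.8]
```

Call:
arm_command(
  series=[
    {"linear": [0.007,-0.002,0],"turn": 0},
    {"linear": [0,0,0.03],"turn": 0},
    {"linear": [0,0,0.03],"turn": 0},
    {"linear": [0,0,0.03],"turn": 0},
    {"linear": [0,0,0],"turn": 0},
    {"linear": [0,0,0],"turn": 0},
  ],
)

```text
t: 14.9
ee_pos: [579.3, -289.8, 208.3]
orientation: [0.216, -3.134, -0.0]
ft_force: [0.4, 0.7, 0.5]
width: 87.8
grasp_force: 0.0
```

Run:
```python
from h import *
to(578.8,-288.5,150)
```

```text
t 14.9 tcp [ 579.3 -289.8  208.3] pl [ 112.3 -350.3] ya 1.7082 F [0.4 0.7 0.5] w 87.8 gf 0.0
tool shift mm [ 0.3  1.4 58.3]
```

Call:
arm_command(
  series=[
    {"linear": [0,0.0013,0.02],"turn": 0},
    {"linear": [0,0,0.02],"turn": 0},
    {"linear": [0,0,0.018],"turn": 0},
    {"linear": [0,0,0],"turn": 0},
    {"linear": [0,0,0],"turn": 0},
  ],
)

```text
t: 15.4
ee_pos: [580.1, -289.5, 151.7]
orientation: [-0.214, 3.132, -0.002]
ft_force: [-0.1, -0.3, 0.5]
width: 87.6
grasp_force: 0.0
```

Call:
arm_command(
  series=[
    {"linear": [0,0,0],"turn": 0},
    {"linear": [0,0,0],"turn": 0},
    {"linear": [0,0,0],"turn": 0},
    {"linear": [0,0,0],"turn": 0},
    {"linear": [0,0,0],"turn": 0},
    {"linear": [0,0,0],"turn": 0},
    {"linear": [0,0,0],"turn": 0},
    {"linear": [0,0,0],"turn": 0},
  ],
  jaw=-1,
)

```text
t: 16.2
ee_pos: [579.1, -289.1, 149.7]
orientation: [0.214, -3.134, -0.0]
ft_force: [1.1, -0.1, -0.8]
width: 27.4
grasp_force: 0.0
```

Run:
```python
from h import *
st()
```

```text
t 16.2 tcp [ 579.1 -289.1  149.7] pl [ 112.  -349.6] ya 1.707 F [ 1.1 -0.1 -0.8] w 27.4 gf 0.0
```

Call:
arm_command(
  series=[
    {"linear": [0,0,0],"turn": 0},
    {"linear": [0,0,0],"turn": 0},
    {"linear": [0,0,0],"turn": 0},
    {"linear": [0,0,0],"turn": 0},
  ],
)

```text
t: 16.6
ee_pos: [579.1, -289.1, 149.7]
orientation: [0.214, -3.134, -0.0]
ft_force: [0.0, 0.1, -0.6]
width: 23.4
grasp_force: 30.0
```

Gripped (23.4 mm, 30 N). The shoulder sits on z=152, so the tip is 127.7 mm below the reported TCP. Lifting straight up.

Call:
arm_command(
  series=[
    {"linear": [0,0,-0.01],"turn": 0},
    {"linear": [0,0,-0.02],"turn": 0},
    {"linear": [0,0,-0.02],"turn": 0},
    {"linear": [0,0,-0.02],"turn": 0},
    {"linear": [0,0,-0.02],"turn": 0},
    {"linear": [0,0,-0.02],"turn": 0},
    {"linear": [0,0,-0.02],"turn": 0},
    {"linear": [0,0,-0.02],"turn": 0},
    {"linear": [0,0,-0.02],"turn": 0},
    {"linear": [0,0,0],"turn": 0},
  ],
)

```text
t: 17.6
ee_pos: [580.5, -289.8, 323.7]
orientation: [-0.213, 3.129, -0.005]
ft_force: [-0.5, 0.7, 0.1]
width: 23.8
grasp_force: 30.0
```

Run:
```python
from h import *
o,_=st();S=grab('scene','s5');W=grab('wrist','w5');T=grab('top','t5')
e=o['ee_pos']
for n,d in(('S',S),('W',W)): print(n,'tip',proj(d,e-[0,0,127.7]).round(1),'sh',proj(d,e+[0,0,2.3]).round(1),'rear',proj(d,e+[0,0,62]).round(1))
to(*pw(-5,75),320)
u,v=proj(S,e-[0,0,60]).astype(int);a=S['frame'][v-75:v+75,u-50:u+50];cv2.imwrite('pics/c5.png',np.hstack([cv2.resize(a,(400,600),interpolation=cv2.INTER_CUBIC),cv2.resize(W['frame'][160:460,220:420],(400,600),interpolation=cv2.INTER_CUBIC)]));print(u-50,v-75)
```

```text
t 17.6 tcp [ 580.5 -289.8  323.7] pl [ 113.4 -350.2] ya 1.707 F [-0.5  0.7  0.1] w 23.8 gf 30.0
S tip [211.2 272.1] sh [203.  226.6] rear [198.7 203.3]
W tip [316.9 219.4] sh [316.1 297.8] rear [315.4 383. ]
t 17.75 tcp [ 578.6 -288.9  319.1] pl [ 111.6 -349.4] ya 1.707 F [-0.5  0.4  0.2] w 23.5 gf 30.0
tool shift mm [ 35.8 438.6  -0.7]
157 174
```

View pics/c5.png

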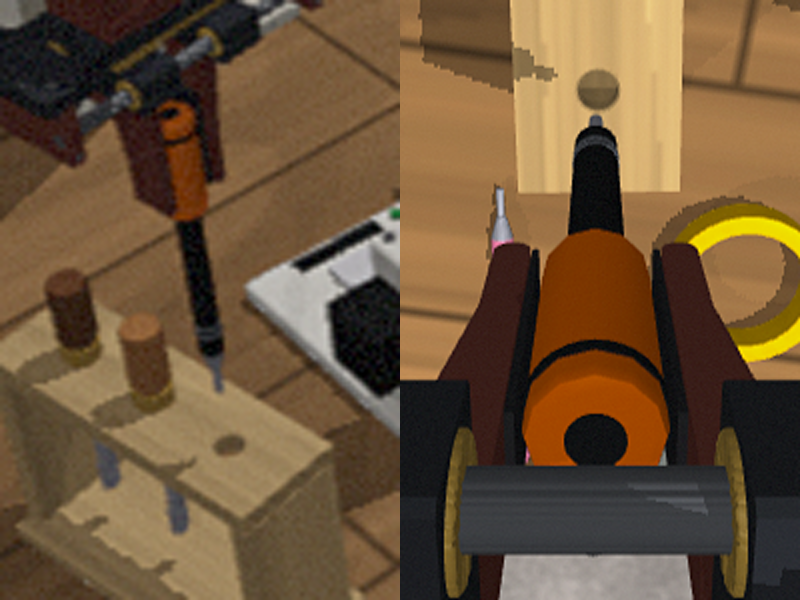

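The picture (scene left, wrist right) shows the pen upright, clear of its hole, held by the orange barrel. Its tip is at scene (211.8,271.3) and wrist (318.5,217.5), within about 1 mm of prediction. Moving over the rings.

Call:
arm_command(
  series=[
    {"linear": [0.0036,0.0439,0],"turn": 0},
    {"linear": [0.0036,0.0439,0],"turn": 0},
    {"linear": [0.0036,0.0439,0],"turn": 0},
    {"linear": [0.0036,0.0439,0],"turn": 0},
    {"linear": [0.0036,0.0439,0],"turn": 0},
    {"linear": [0.0036,0.0439,0],"turn": 0},
    {"linear": [0.0036,0.0439,0],"turn": 0},
    {"linear": [0.0036,0.0439,0],"turn": 0},
    {"linear": [0.0036,0.0439,0],"turn": 0},
    {"linear": [0.0036,0.0439,0],"turn": 0},
  ],
)

```text
t: 18.75
ee_pos: [482.4, 142.3, 318.5]
orientation: [0.213, -3.132, 0.001]
ft_force: [0.8, -0.3, 0.1]
width: 23.6
grasp_force: 30.0
```

Call:
arm_command(
  series=[
    {"linear": [0,0,0],"turn": 0},
    {"linear": [0,0,0],"turn": 0},
    {"linear": [0,0,0],"turn": 0},
    {"linear": [0,0,0],"turn": 0},
  ],
)

```text
t: 19.15
ee_pos: [483.9, 139.7, 319.3]
orientation: [0.211, -3.134, 0.001]
ft_force: [0.1, 0.9, -1.4]
width: 23.5
grasp_force: 30.0
```

Run:
```python
from h import *
o,_=st();W=grab('wrist','w6');e=o['ee_pos'];q=pw(-5,75)
print('tip pred',proj(W,e-[0,0,127.7]).round(1),'ring pred',proj(W,[*q,130]).round(1),'lower',proj(W,[*q,90]).round(1))
u,v=proj(W,[*q,130]).astype(int);g=cv2.cvtColor(W['frame'],cv2.COLOR_BGR2GRAY)
roi=cv2.resize(g[v-25:v+35,u-30:u+30],None,fx=4,fy=4,interpolation=cv2.INTER_CUBIC)
c=cv2.HoughCircles(roi,cv2.HOUGH_GRADIENT,1.5,20,param1=100,param2=18,minRadius=30,maxRadius=70)
print([(round(float(x)/4+u-30,1),round(float(y)/4+v-25,1),round(float(r)/4,1)) for x,y,r in c[0][:4]] if c is not None else None)
for r in range(v-24,v+34,2): print(r,' '.join(f'{x:3d}' for x in g[r,u-30:u+30:2]))
to(*q,320)
```

```text
t 19.15 tcp [483.9 139.7 319.3] pl [-4.6 73.9] ya 1.7053 F [ 0.1  0.9 -1.4] w 23.5 gf 30.0
tip pred [317.3 218.3] ring pred [318.5 199.7] lower [318.4 190.6]
[(np.float64(320.8), np.float64(201.2), 9.5), (np.float64(317.8), np.float64(233.1), 10.5), (np.float64(305.8), np.float64(216.2), 14.4), (np.float64(318.6), np.float64(190.7), 16.4)]
175 133 133 133 134 131 211 205 125 134 235 233 233 234 235 238 241 227 183 164 170 114  95  92 149 182 220 229 237 208 205
177 132 131 133 134 132 214 190 129 172 233 232 233 233 234 233 233 234 233 235 236 238 224 180 167 148 112  94  93 115 206
179 132 133 133 132 134 128 129 131 228 233 231 232 233 232 233 233 233 233 233 233 234 233 234 234 236 239 224 205 163 210
181 143 138 134 130 132 138 132 129 240 233 232 233 233 232 234 233 232 233 232 233 233 232 233 233 232 233 233 234 235 209
183 140 141 140 142 141 142 135 139 236 233 231 233 233 233 234 233 234 232 233 233 232 232 234 233 233 233 233 233 234 204
185 139 138 140 139 140 141 139 134 234 232 230 232 232 233 233 233 232 233 233 233 233 232 233 233 232 232 233 232 235 205
187 139 139 13
[... 2258 characters left out ...]
228 227 229 218  65   1   9  15 208 238 228 222 228 228 224 245  60  61 141 137 139
225  64  64  67  56 235 223 221 221 228 228 229 212   0   5  13  13  11   5  45 235 224 228 226 225 175  50  62 154 136 146
227  65  41  39  46 236 224 220 222 229 228 229   1   8  17  23  33  21  13   3 100 229 229 225 226 101  60  60 165 156 156
229  63  62  75  64  63 202 198 205 234 234  45  17  48  48  54  44  60  48  24   0 242 230 225 229  53  64  63 130 157 157
231  64  64  67  68  63  63  60  58  55  67   7  46  61  46  51  47  45  44  64  44 167 232 226 235  58  64  62 105 156 156
t 19.2 tcp [484.  139.7 319.5] pl [-4.5 73.9] ya 1.7051 F [-0.8  0.2 -0.2] w 23.5 gf 30.0
tool shift mm [ 0.3  1.1 -0.5]
```

Run:
```python
from h import *
o,Rm=st();W=load('w6')
r=onz(W,321,201,130);t=onz(W,318,218.5,o['ee_pos'][2]-127.7)
print('ring',r,'tip',t,'tcp-based tip',o['ee_pos'][:2],'shift tool',Rm.T@np.array([*(r-t)[:2],0]),'model ring',pw(-5,75))
```

```text
t 19.2 tcp [484.  139.7 319.5] pl [-4.5 73.9] ya 1.7051 F [-0.8  0.2 -0.2] w 23.5 gf 30.0
ring [484.43817821 143.10890576 130.        ] tip [483.9597479  140.27410108 191.78614402] tcp-based tip [484.02718765 139.71850603] shift tool [-8.53703397e-01  2.74521451e+00 -9.84282264e-04] model ring [483.58474896 140.80665749]
```

Call:
arm_command(
  series=[
    {"linear": [-0.0007,0.0025,0],"turn": 0},
    {"linear": [0,0,0.017],"turn": 0},
    {"linear": [0,0,0.017],"turn": 0},
    {"linear": [0,0,0.016],"turn": 0},
    {"linear": [0,0,0],"turn": 0},
    {"linear": [0,0,0],"turn": 0},
    {"linear": [0,0,0],"turn": 0},
  ],
)

```text
t: 19.9
ee_pos: [484.8, 143.5, 270.7]
orientation: [-0.213, 3.133, 0.0]
ft_force: [0.4, 0.5, -0.3]
width: 23.6
grasp_force: 30.0
```

Run:
```python
from h import *
o,Rm=st();W=grab('wrist','w7');e=o['ee_pos'];q=[484.4,143.1]
print('tip pred',proj(W,e-[0,0,127.7]).round(1),'ring pred',proj(W,[*q,130]).round(1))
u,v=proj(W,[*q,130]).astype(int);g=cv2.cvtColor(W['frame'],cv2.COLOR_BGR2GRAY)
print(u-30)
for r in range(v-20,v+24,2): print(r,' '.join(f'{x:3d}' for x in g[r,u-30:u+32:2]))
S=grab('scene','s7');print('S tip',proj(S,e-[0,0,127.7]).round(1),'ringS',proj(S,[*pw(-5,75),130]).round(1))
```

```text
t 19.9 tcp [484.8 143.5 270.7] pl [-3.9 77.7] ya 1.7066 F [ 0.4  0.5 -0.3] w 23.6 gf 30.0
tip pred [317.2 218. ] ring pred [316.8 212.9]
286
192 138 139 139 141 139 184 232 231 229 232 231 232 232 232 232 232 232 232 232 232 231 232 232 232 231 232 232 231 227 230 204
194 137 137 138 141 135 229 232 231 230 232 232 231 232 233 232 231 232 232 232 232 231 232 231 232 232 232 231 227 228 221 205
196 136 138 135 137 134 239 232 230 230 232 232 233 232 232 232 233 231 231 233 232 231 231 232 232 230 230 229 227 229 208 205
198 137 135 136 135 133 225 234 229 230 232 232 232 232 233 231 231 232 233 232 232 232 233 232 233 226 230 230 227 229 203 204
200 137 136 138 135 135 154 240 231 230 233 232 232 234 231 230 225 226 231 233 232 232 232 232 225 226 231 229 228 231 211 201
202 138 138 137 135 142 155 147 177 231 232 232 231 209 189 196 199 196 187 198 230 233 232 228 224 228 231 232 233 229 211 210
204 140 139 140 139 153 156 150 221 218 233 233 196 190 208 207 206 207 207 194 173 230 233 225 223 228 233 232 231 214 209 209
206 144 147 143 141 156 152 151 150 146 237 203 103  86 163 205
[... 1196 characters left out ...]
 131 137 135 134 136
226  63  59 203 231 228 226 228 233 232 233 232 241   0   6  10   6   7   7   7   2 225 232 233 233 230 236 131 136 139 139 138
228  61  56 245 230 227 226 230 232 232 231 233 165   4  19  37  50  49  53  31   8   0 241 232 232 230 240 136 138 137 137 138
230  39  27 239 221 227 228 231 232 231 232 239   0  39  66  51  40  46  46  66  48  10 239 234 232 230 220 138 140 140 139 141
232  51  32 229 221 226 219 224 233 230 229 243  15  52  44  32  18  24  21  60  57  67 123 233 230 232 145 135 140 141 141 140
234  63  69 225 220 219 220 226 226 224 224 244  55  39  11   9  14   9  15  12  32  47 141 234 231 235  50  59 140 137 137 137
S tip [324.  188.3] ringS [323.  192.4]
```

Run:
```python
from h import *
o,Rm=st();W=load('w7');e=np.array([484.8,143.5,270.7])
g=cv2.cvtColor(W['frame'],cv2.COLOR_BGR2GRAY)
print(g[212:236,317].tolist());print(g[212:236,318].tolist())
for dx in(-2,0,2):
  print(dx,[proj(W,e+[dx-rr,0,-127.7+h])[1].round(1) for h,rr in((0,2.5),(18,2.5),(32,7))])
print('ring meas',onz(W,316.3,212,130),'model',pw(-5,75))
for v in(219.5,221): print(v,onz(W,317.5,v,143))
S=load('s7');gs=cv2.cvtColor(S['frame'],cv2.COLOR_BGR2GRAY)
for r in range(172,198): print(r,gs[r,308:340].tolist())
```

```text
t 20.0 tcp [484.8 143.5 270.7] pl [-4.  77.8] ya 1.7068 F [ 0.1  0.6 -1. ] w 23.7 gf 30.0
[142, 141, 142, 141, 133, 96, 71, 75, 75, 79, 67, 6, 12, 13, 14, 28, 51, 44, 46, 49, 18, 9, 13, 9]
[141, 139, 140, 139, 137, 110, 67, 73, 74, 75, 65, 9, 12, 11, 7, 31, 49, 44, 46, 49, 24, 12, 9, 13]
-2 [np.float64(212.1), np.float64(218.5), np.float64(217.6)]
0 [np.float64(214.7), np.float64(221.3), np.float64(220.5)]
2 [np.float64(217.3), np.float64(224.0), np.float64(223.4)]
ring meas [483.74558819 142.6543654  130.        ] model [483.58474896 140.80665749]
219.5 [485.98495036 143.87821929 143.        ]
221 [487.12984745 144.03453088 143.        ]
172 [90, 99, 99, 100, 100, 91, 94, 92, 90, 91, 93, 95, 96, 89, 50, 22, 0, 23, 23, 78, 90, 93, 88, 92, 95, 99, 93, 91, 94, 97, 88, 88]
173 [103, 98, 99, 96, 88, 88, 91, 85, 95, 100, 96, 92, 96, 89, 53, 50, 70, 49, 46, 84, 93, 95, 90, 95, 90, 92, 93, 88, 88, 84, 84, 92]
174 [103, 100, 91, 89, 93, 86, 88, 93, 95, 100, 95, 96, 94, 78, 50, 36, 33, 33, 51, 80, 97, 91, 94, 91, 97, 91, 88, 85, 88, 91, 92, 100]
175 [101, 90, 92, 89, 90, 95, 100, 98, 101, 94,
[... 2653 characters left out ...]
 139, 153, 174, 177, 159, 129, 119, 114, 113, 115, 117, 131, 137, 134, 133]
194 [92, 96, 91, 94, 105, 117, 104, 98, 100, 94, 105, 110, 170, 182, 181, 178, 183, 183, 181, 160, 135, 115, 111, 113, 109, 101, 81, 69, 106, 123, 113, 101]
195 [97, 90, 97, 122, 177, 187, 161, 125, 105, 103, 97, 107, 152, 175, 180, 180, 178, 163, 140, 117, 115, 113, 109, 110, 113, 88, 61, 42, 62, 74, 70, 65]
196 [94, 114, 145, 181, 191, 191, 186, 174, 144, 113, 100, 97, 108, 141, 173, 158, 140, 120, 112, 112, 114, 118, 112, 113, 114, 116, 80, 47, 52, 61, 47, 55]
197 [146, 180, 185, 190, 192, 187, 141, 83, 100, 123, 114, 101, 95, 104, 122, 115, 102, 108, 115, 112, 116, 110, 114, 114, 115, 99, 82, 58, 41, 46, 63, 121]
```

The wrist measures the tip axis about 2 mm too far in x and 1 mm too far in y relative to the ring. Correct, then descend slowly while watching side force.

Call:
arm_command(
  series=[
    {"linear": [0.0019,-0.001,0],"turn": 0},
    {"linear": [0,0,0.008],"turn": 0},
    {"linear": [0,0,0.008],"turn": 0},
    {"linear": [0,0,0.008],"turn": 0},
    {"linear": [0,0,0],"turn": 0},
  ],
)

```text
t: 20.5
ee_pos: [481.4, 142.0, 244.1]
orientation: [0.214, -3.131, 0.001]
ft_force: [-1.2, 0.1, -0.3]
width: 23.7
grasp_force: 30.0
```

Call:
arm_command(
  series=[
    {"linear": [0,0,0.005],"turn": 0},
    {"linear": [0,0,0.005],"turn": 0},
    {"linear": [0,0,0.005],"turn": 0},
    {"linear": [0,0,0],"turn": 0},
  ],
)

```text
t: 20.9
ee_pos: [482.0, 142.1, 230.0]
orientation: [0.214, -3.133, 0.0]
ft_force: [-1.1, -0.4, -0.6]
width: 23.5
grasp_force: 30.0
```

Call:
arm_command(
  series=[
    {"linear": [0,0,0.004],"turn": 0},
    {"linear": [0,0,0.004],"turn": 0},
    {"linear": [0,0,0],"turn": 0},
    {"linear": [0,0,0],"turn": 0},
  ],
)

```text
t: 21.3
ee_pos: [482.4, 142.2, 222.7]
orientation: [0.214, -3.134, 0.0]
ft_force: [0.2, 1.1, -1.3]
width: 23.7
grasp_force: 30.0
```

Run:
```python
from h import *
o,Rm=st();print(np.round(o['moment'],3))
```

```text
t 21.3 tcp [482.4 142.2 222.7] pl [-6.3 76.3] ya 1.707 F [ 0.2  1.1 -1.3] w 23.7 gf 30.0
[ 0.038 -0.044  0.059]
```

Call:
arm_command(
  series=[
    {"linear": [0,0,0.005],"turn": 0},
    {"linear": [0,0,0.005],"turn": 0},
    {"linear": [0,0,0.005],"turn": 0},
    {"linear": [0,0,0],"turn": 0},
    {"linear": [0,0,0],"turn": 0},
  ],
)

```text
t: 21.8
ee_pos: [482.3, 142.2, 207.6]
orientation: [0.214, -3.134, 0.0]
ft_force: [-0.2, 0.1, -0.3]
width: 23.5
grasp_force: 30.0
```

Call:
arm_command(
  series=[
    {"linear": [0.001,0,0],"turn": 0},
    {"linear": [0,0,0],"turn": 0},
  ],
)

```text
t: 22.0
ee_pos: [481.8, 142.1, 208.0]
orientation: [-0.214, 3.133, 0.0]
ft_force: [0.7, 0.1, -1.9]
width: 23.4
grasp_force: 30.0
```

Call:
arm_command(
  series=[
    {"linear": [-0.002,0,0],"turn": 0},
    {"linear": [0,0,0],"turn": 0},
  ],
)

```text
t: 22.2
ee_pos: [483.5, 142.4, 207.9]
orientation: [0.214, -3.134, -0.0]
ft_force: [-0.7, -0.2, -0.6]
width: 23.6
grasp_force: 30.0
```

Call:
arm_command(
  series=[
    {"linear": [0.001,0.001,0],"turn": 0},
    {"linear": [0,0,0],"turn": 0},
  ],
)

```text
t: 22.4
ee_pos: [482.3, 143.2, 207.8]
orientation: [-0.214, 3.134, -0.0]
ft_force: [0.3, -0.3, -0.5]
width: 23.7
grasp_force: 30.0
```

Call:
arm_command(
  series=[
    {"linear": [0,-0.002,0],"turn": 0},
    {"linear": [0,0,0],"turn": 0},
  ],
)

```text
t: 22.6
ee_pos: [482.5, 141.1, 207.8]
orientation: [0.213, -3.134, -0.0]
ft_force: [-0.1, 0.9, -1.2]
width: 23.9
grasp_force: 30.0
```

All four probes moved freely by ±1 mm with no load, so the pen is centred in the rings. Lowering to the final height in steps; wood top is z=28, the tip target 33, so reported TCP z should be 161.

Call:
arm_command(
  series=[
    {"linear": [0,0.001,0],"turn": 0},
    {"linear": [0,0,0.005],"turn": 0},
    {"linear": [0,0,0.005],"turn": 0},
    {"linear": [0,0,0.005],"turn": 0},
    {"linear": [0,0,0],"turn": 0},
  ],
)

```text
t: 23.1
ee_pos: [482.1, 142.1, 191.9]
orientation: [0.214, -3.133, 0.0]
ft_force: [1.8, -0.1, -0.9]
width: 23.5
grasp_force: 30.0
```

Call:
arm_command(
  series=[
    {"linear": [0,0,0.005],"turn": 0},
    {"linear": [0,0,0.005],"turn": 0},
    {"linear": [0,0,0.005],"turn": 0},
    {"linear": [0,0,0],"turn": 0},
    {"linear": [0,0,0],"turn": 0},
  ],
)

```text
t: 23.6
ee_pos: [482.3, 142.2, 177.6]
orientation: [0.214, -3.134, 0.0]
ft_force: [-0.2, 0.3, -1.3]
width: 23.4
grasp_force: 30.0
```

Call:
arm_command(
  series=[
    {"linear": [0,0,0.003],"turn": 0},
    {"linear": [0,0,0.003],"turn": 0},
    {"linear": [0,0,0.003],"turn": 0},
    {"linear": [0,0,0],"turn": 0},
    {"linear": [0,0,0],"turn": 0},
  ],
)

```text
t: 24.1
ee_pos: [482.4, 142.2, 168.7]
orientation: [0.214, -3.134, 0.0]
ft_force: [0.1, -0.6, -0.3]
width: 23.4
grasp_force: 30.0
```

Run:
```python
from h import *
o,Rm=st();print(np.round(o['moment'],3))
```

```text
t 24.1 tcp [482.4 142.2 168.7] pl [-6.3 76.3] ya 1.707 F [ 0.1 -0.6 -0.3] w 23.4 gf 30.0
[0.029 0.043 0.029]
```

Call:
arm_command(
  series=[
    {"linear": [0,0,0.0025],"turn": 0},
    {"linear": [0,0,0.0025],"turn": 0},
    {"linear": [0,0,0.0025],"turn": 0},
    {"linear": [0,0,0],"turn": 0},
    {"linear": [0,0,0],"turn": 0},
    {"linear": [0,0,0],"turn": 0},
    {"linear": [0,0,0],"turn": 0},
  ],
)

```text
t: 24.8
ee_pos: [482.5, 142.2, 161.4]
orientation: [-0.214, 3.134, 0.0]
ft_force: [-0.1, 0.2, -0.6]
width: 23.7
grasp_force: 30.0
```

Run:
```python
from h import *
o,Rm=st();print(np.round(o['moment'],3),'tilt',np.arccos(-Rm[2,2]),'qv',abs(o['qvel']).max())
W=grab('wrist','w9');S=grab('scene','s9');e=o['ee_pos']
hs=cv2.cvtColor(S['frame'],cv2.COLOR_BGR2HSV);u0,v0=proj(S,e+[0,0,32]).astype(int)
m=((hs[...,0]>3)&(hs[...,0]<15)&(hs[...,1]>190)&(hs[...,2]>80)).astype(np.uint8);mm=np.zeros_like(m);mm[v0-40:v0+40,u0-15:u0+15]=m[v0-40:v0+40,u0-15:u0+15]
r=np.where(mm);print('barrel rows',r[0].min(),r[0].max(),'cols',r[1].min(),r[1].max());
for h in(0,60): print('pred',h,proj(S,e+[0,0,2.3+h]).round(1))
f=S['frame'].astype(int);k=((f[...,2]>100)&(f[...,1]<70)&(f[...,0]<70));y,x=np.where(k[165:190,350:368]);print('knob',x.mean()+350,y.mean()+165,len(x))
```

```text
t 24.8 tcp [482.5 142.2 161.4] pl [-6.2 76.4] ya 1.707 F [-0.1  0.2 -0.6] w 23.7 gf 30.0
[ 0.047  0.013 -0.031] tilt 0.00015768478495488473 qv 0.0012096340940406186
barrel rows 161 205 cols 321 337
pred 0 [323.1 181.9]
pred 60 [323.1 163.1]
knob 359.4375 175.125 16
```

At rest and upright, with no side load. The tip is at about z=33.7 (roughly 5.7 mm above the wood) and the latch is still shut. Handing in.

```bash
python3 -c "
from workcell import ctrl
print(ctrl.close_job())"
```

```text
the job is handed in; nothing more can be done
None
```

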